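# Light up and open the toy cleaner's safety cap

### The job

At the shop's cleaning counter, turn and tilt the bench lamp by its ball handle until the middle of its beam falls on the orange cap of the toy-cleaner bottle, and let go of the lamp. Then open the bottle: press the push-and-turn cap down, twist it a quarter turn anticlockwise while it is down, and lift it straight off. Finish still holding the cap level in the gripper, about 7 cm above where it sat and over the bottle's mouth, with the bottle left standing in its holder, the lamp still on it and everything else on the counter undisturbed.

Things in the scene. Friction and masses are not known exactly. Their poses are not given: they have to be found in the camera images.
- lamp: bench spot lamp, fixed to the counter: round dark foot 120 mm across, 20 mm post, fork, and a blue head with a black ball handle on top. Origin: centre of the foot's underside; z up. The head swivels about the post's axis and tilts about a level axis 250 mm above the counter on that same vertical axis.
- lamp_swivel (a joint): swivel of the fork and head about the vertical post, rad, anticlockwise from above; at 0 the beam points along the lamp body's x axis; range -2.6 to 2.6. Stiff (0.15 N m of friction): it stays where it is left.
- lamp_tilt (a joint): tilt of the lamp head, rad; 0 is a level beam, positive is nose down; range -0.3 to 0.9. Stiff (0.2 N m of friction): it stays where it is left.
- lamp_beam (a point): the lamp head's tilt pivot, on the swivel axis, 250 mm above the counter. Its x axis is the middle of the beam (forwards out of the lens), y the tilt axis, z the upper side of the head, where the ball is. The head reaches 106 mm ahead of this point and 50 mm behind it and is 75 mm across at the lens.
- lamp_ball (a point): centre of the black ball handle, 22 mm in diameter, on an 8 mm stem on top of the lamp head: 75 mm along x and 75 mm along z from lamp_beam, in its axes. 28 mm of free stem lies between the ball and the head. Pinch it from above; it can pivot between the fingers while the head tilts.
- holder: grey plastic bottle holder screwed to the counter, 93 x 196 mm (234 mm long with its screw tabs), walls 50 mm tall, two wells with a floor 6 mm thick. Origin: centre of its underside, x across, y along it. The bottle stands in the well whose centre is at y = +51.5 mm.
- bottle: white square cleaner bottle with a lime green and white label, 80 x 80 mm, shoulders from 104 to 123 mm up, about 0.75 kg; it stands in the 83 mm square well, which keeps it from turning. Origin: centre of its underside, z up. The closed cap's underside is 140 mm and its top 174 mm above this origin; below the cap is a free neck 30 mm in diameter.
- cap: orange ribbed push-and-turn cap, 52 mm across, 34 mm tall, about 40 g, with white arrows on top. Origin: centre of its underside, z up. Shut, its x axis lies along the bottle's x axis and it will neither lift nor turn. Pressed down 5 to 6 mm it can be turned anticlockwise from above; after 70 to 110 degrees its lugs are clear and it lifts straight up. Clockwise it is stopped.
- cap_spring (a joint): how far the cap's inner spring disc (on the bottle's rim) is pressed in, m: about 0 shut, 0.008 fully down, slightly negative when the cap is off. The cap is free to turn from 0.0035. About 3.5 N starts it moving, 1.1 N more for each mm; the fingers can press it by gripping the cap's side.
- cap_seat (a point): point on the bottle where the middle of the shut cap sits: on the neck's axis, 157 mm above the bottle's underside. The lamp is to be aimed at it; it stays with the bottle when the cap is taken off.
- measuring_cup: loose, to be left alone: clear plastic measuring cup, mouth 62 mm across, 62 mm tall, standing in the holder's other well; origin: centre of its underside.
- spray_bottle: loose, to be left alone: clear trigger spray bottle with a lime green head, 66 mm across, 185 mm tall; origin: centre of its underside.
- toy_car: loose, to be left alone: wooden toy car, lime green cabin and red wheels, 120 x 73 x 57 mm; origin: centre of its underside.
- game_box: loose, to be left alone: flat dark game box with a green picture, 150 x 110 x 42 mm; origin: centre of its underside.
- torch: loose, to be left alone: lime green child's torch lying on its side, 122 mm long, 42 mm across its head; origin: under its middle, on the counter.
- screwdriver: loose, to be left alone: screwdriver with a lime green handle lying on the counter, 190 mm long; origin under its middle.
- brush: loose, to be left alone: cleaning brush lying on the counter, 200 mm long; origin under its middle.
There are look-alikes about, which are no part of the job. Leave any blue, purple or turquoise look-alike of the bottle alone.

How it is judged:
On the way, in this order (a step that is already met when the one before it is completed fails the run):
1. the lamp's beam falls on the cap and the lamp has been let go (x of cap_seat in the frame of lamp_beam above 0.1 m and y of cap_seat in the frame of lamp_beam between -0.035 and 0.035 m and z of cap_seat in the frame of lamp_beam between -0.035 and 0.035 m and contact force between the fingers and lamp below 0.1 N), for 0.3 s.
2. the cap is pressed down on the bottle, not yet turned (z of cap in the frame of bottle below 0.137 m and angle between the x axis of cap and the x axis of bottle, either way round below 0.35 rad), for 0.1 s.
3. the cap is turned free on the neck (z of cap in the frame of bottle below 0.143 m and angle between the x axis of cap and the x axis of bottle, either way round above 0.95 rad and horizontal distance between cap and bottle below 0.008 m), for 0.1 s.
At the end, for the whole second after the job is handed in: Fingers hold the cap still, 45 to 120 mm above its seat, within 30 mm of the neck axis, level within 0.25 rad, clear of the bottle; the beam passes within 35 mm sideways and in height of cap_seat, the robot off the lamp; the bottle stands upright on its well floor (all of step 1 and z of cap in the frame of bottle between 0.185 and 0.26 m and horizontal distance between cap and cap_seat below 0.03 m and angle between cap's own z axis and vertical below 0.25 rad and contact force between the fingers and cap above 1 N and contact force between cap and bottle below 0.05 N and linear speed of cap below 0.03 m/s and contact force between the arm and lamp below 0.1 N and angle between bottle's own z axis and vertical below 0.06 rad and z of bottle in the frame of holder below 0.01 m); the arm keeps its last pose, push and grip.
It fails at once if the bottle is lifted off its well's floor by more than 12 mm or tipped (z of bottle in the frame of holder above 0.018 m or angle between bottle's own z axis and vertical above 0.15 rad).
It fails at once if another thing on the counter is moved by more than 30 mm (distance of any of measuring_cup, spray_bottle, toy_car, game_box, torch, screwdriver, brush from where it was at the start of the episode above 0.03 m).
It also fails if it takes over 58 s, if anything falls off the work surface, if the arm or the gripper's body presses on something with over 40 N, if the wrist force passes 120 N, or if a joint passes its speed limit or range.

### The arm

A 7-joint arm with a two-finger parallel gripper is mounted at the origin on the work surface. World frame = base frame: x ahead of the robot, y to its left, z up, the work surface at z = 0. Lengths are in m, angles in rad, forces in N, time in s.
With the tool pointing down it reaches from about 0.4 to 0.85 m from the base axis. Payload 4.5 kg.
Tool frame: the origin (TCP) lies between the finger pads; the fingertips stand 11 mm ahead of it and the grasp point (between the pads) lies 8 mm behind it; z points along the fingers, y is the line along which they close (so a half turn about z gives the same grasp; the last joint's range is limited). The gripper opens to 85 mm and grips with 20 to 120 N. Pads are 22 mm wide; open, the fingers measure 114 mm over their backs; the gripper's body (76 mm by 85 mm) begins 54 mm behind the grasp point. The pads swing forward as they close: fully open they stand 13 mm farther back than shut.
Start: joints at [-1.232, 0.689, -0.195, 1.565, 0.157, 0.902, -0.215], TCP at [0.188, 0.596, 0.242] pointing down, gripper open.
Joint ranges: [-3.01, 3.01], [-0.46, 2.08], [-1.47, 1.51], [0.13, 2.56], [-1, 4.14], [0.04, 2.09], [-2.66, 2.66]. Speed limits (rad/s): [2.57, 2.57, 3.14, 3.14, 3.14, 3.14, 3.14].

### API

Orientations are given as a 3x3 rotation matrix whose columns are the frame's x, y, z axes.
In Python, from plant import robot gives the robot as it stands.
- The arm moves only by the tool arm_command, never from a script. Its argument "rows" is a list that holds one entry, the list of rows, each a list of 7 numbers: the shift along the tool's x, y, z in m, then the turn, a rotation vector about the tool's x, y, z in degrees, then the finger opening in m, from 0 to 0.0854. In form: [[[x, y, z, wx, wy, wz, gripper], ...]]. A call has 1 to 5 rows; each row shifts and turns the commanded pose from where the row before left it, along the tool's axes as they then stand; what a row does not reach is not made up. A row lasts 1/8 s, in which the tool goes at most 62.5 mm and 10.7 degrees, less where a joint would pass 70% of its speed; a pose out of reach is approached as far as the arm can. A call with a gripper value outside its range is refused whole. The fingers move at their own pace and stop on an object; the grip force is fixed at half the most. Time passes only in rows, so rows that do not move let the fingers close. It gives the time, the measured TCP pose, the force, the opening and the grip force at its end, in the units of the state.
- robot.observe(): the state, without advancing time (a new reading comes with each control period).
- robot.snapshot(name): name is "scene" or "top" or "wrist"; returns (picture, depth): 480x640x3 uint8, red, green, blue; 480x640 float32, m along the optical axis (not along the pixel's ray), 0 where there is no reading.
- robot.camera_model(name): a dict with "fovy" (degrees; the focal length in pixels is half the picture's height over the tangent of half this angle, whatever the lens; pixels are square), "cx", "cy" (the principal point, pixels), "R" (3x3) and "t" (3): a world point X has camera coordinates R X + t; the wrist camera has in their place "tool_from_camera" (4x4, takes a point from camera to tool coordinates, whose origin is the TCP and whose axes are the flange's). Camera axes: x right, y down, z forward; pixel columns grow to the right and rows downward; lengths in m; the calibration is good to about 2 mm. A picture is of the moment at which its call begins: read the wrist's pose just before it. camera_model takes no time and is no camera call.
- robot.hand_in(): hands the job in; it is judged then, once.
The state is a dict: "t": time; "joint_positions": joint angles; "joint_vel": joint speeds; "effort": joint torques, N m; "tool_pos": TCP position; "tool_rot": TCP orientation; "force": force on the tool from outside, world axes, zero at the start; "ft_torque": the same for the moment, N m; "grip_width": finger opening in m; "grip_force": force on a finger pad.
Only numpy, scipy, OpenCV 4.12 (cv2) and the standard library are available. Lean on these libraries where they do the work, as an engineer would, in place of code of your own. Each camera call takes 0.05 s, during which the arm holds its last target. There are 200 camera calls.

## Working session

There is one attempt and no reset: what is moved stays moved. The work goes in short steps, Python scripts to look and compute and a tool call to move; the robot and the scene stay as the last step left them, time stands still between calls to the robot, and variables do not carry over. Pictures are saved under pics/ and viewed, at most 10 in all, crops included, and the job is handed in when it is done.

Besides the shell and the picture viewer there is one more tool, called after "Emit:" by a JSON object that holds its "fn" and its "kwargs", one argument or row to a line. arm_command: Moves the arm, as the interface text tells. Its arguments: {"type":"object","properties":{"rows":{"type":"array"}},"required":["rows"]}

```bash
mkdir -p pics; ls
cat > h.py <<'E'
import numpy as np, cv2
from plant import robot
def snap(name,fn):
    s=robot.observe(); im,d=robot.snapshot(name); m=robot.camera_model(name)
    np.savez('pics/'+fn+'.npz',im=im,d=d,pos=s['tool_pos'],rot=s['tool_rot'])
    cv2.imwrite('pics/'+fn+'.png',im[:,:,::-1]); return im,d
def pt(name,fn,u,v,z=None):
    q=np.load('pics/'+fn+'.npz'); m=robot.camera_model(name)
    f=240/np.tan(np.radians(m['fovy'])/2); d=q['d'][int(v),int(u)] if z is None else z
    c=np.array([(u-m['cx'])/f*d,(v-m['cy'])/f*d,d])
    if name=='wrist':
        T=np.array(m['tool_from_camera']); p=T[:3,:3]@c+T[:3,3]
        return np.array(q['rot'])@p+q['pos']
    return np.array(m['R']).T@(c-np.array(m['t']))
E
python3 - <<'E'
from h import *
for n in('scene','top'): snap(n,n+'0')
s=robot.observe(); print(s['t'],s['tool_pos'],np.round(s['tool_rot'],3),s['force'],s['grip_width'])
for n in('scene','top'):print(robot.camera_model(n))
E
```

```text
pics
0.1 [0.18745382 0.59561771 0.24157543] [[-0.954  0.3   -0.   ]
 [ 0.3    0.954 -0.002]
 [-0.    -0.002 -1.   ]] [ 0.30783695  0.48469575 -0.46963391] 0.08553188046357738
{'fovy': 57.2774935326446, 'cx': 320.9603767700323, 'cy': 228.98584835079708, 'R': array([[ 0.52618259,  0.85034672,  0.00650647],
       [ 0.7257057 , -0.44504186, -0.52467988],
       [-0.44326417,  0.2807992 , -0.85127474]]), 't': array([-0.27949147, -0.26038305,  1.50483873])}
{'fovy': 51.147690368133524, 'cx': 318.03547945070284, 'cy': 234.69438301912865, 'R': array([[-0.00272307, -0.99996708,  0.00764375],
       [-0.99474406,  0.00192629, -0.10237449],
       [ 0.1023564 , -0.00788235, -0.99471656]]), 't': array([-0.012405  ,  0.5137799 ,  1.19732575])}
```

View pics/scene0.png

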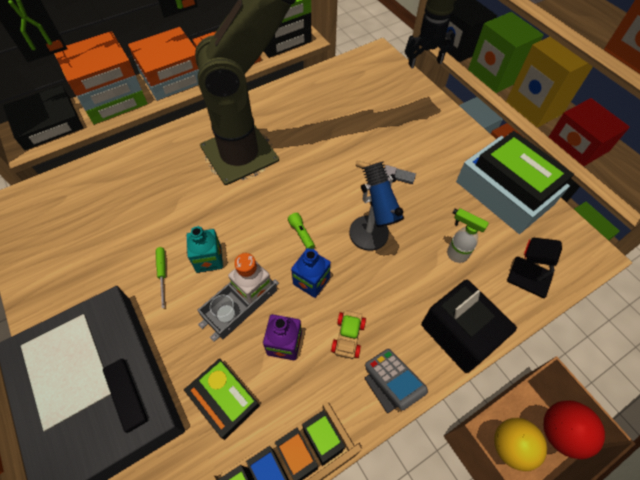

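View pics/top0.png

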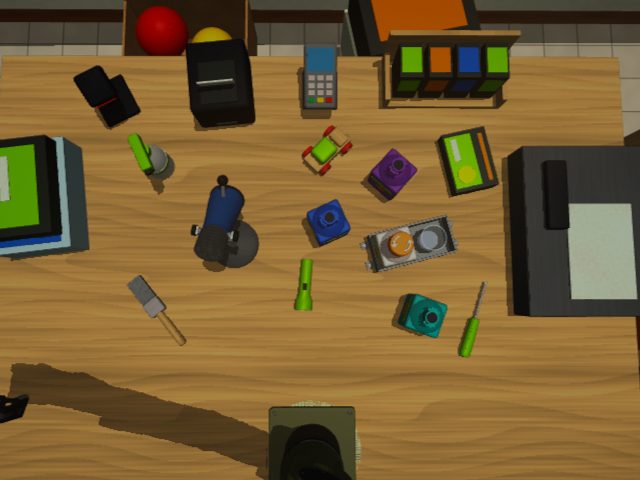

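The orange cap is at top px (401,243) and scene px (245,264), in the grey holder next to the cup. The look-alikes are blue at top (328,221), purple (392,174) and teal (425,316), and none of them has an orange cap. The lamp foot is at top (236,244) and its ball at about (223,181). Next I'll check the choice in a close crop.

Run:
```python
from h import *
a=np.load('pics/top0.npz')['im'];b=np.load('pics/scene0.npz')['im']
r=lambda im,x,y,w,h:cv2.resize(im[y:y+h,x:x+w],(400,300),interpolation=cv2.INTER_CUBIC)
c=np.vstack([np.hstack([r(a,180,165,120,90)[:, :],r(a,360,205,100,75)]),np.hstack([r(b,330,150,120,90),r(b,195,240,100,75)])])
cv2.imwrite('pics/crop1.png',c[:,:,::-1])
for u,v in((401,243),(396,243),(406,240),(223,181),(222,179),(238,250),(245,244),(428,239)):print('top',u,v,np.round(pt('top','top0',u,v),4))
for u,v in((245,262),(245,258),(398,222),(400,216)):print('scene',u,v,np.round(pt('scene','scene0',u,v),4))
```

```text
top 401 243 [ 0.48   -0.1895  0.178 ]
top 396 243 [ 0.4798 -0.1785  0.1801]
top 406 240 [ 0.4864 -0.2004  0.1778]
top 223 181 [0.5951 0.175  0.2717]
top 222 179 [0.5988 0.1769 0.2728]
top 238 250 [0.4773 0.1822 0.0183]
top 245 244 [0.492  0.1652 0.0187]
top 428 239 [ 0.5045 -0.2866  0.007 ]
scene 245 262 [ 0.4847 -0.1923  0.1825]
scene 245 258 [ 0.4728 -0.1869  0.179 ]
scene 398 222 [0.5104 0.2929 0.0024]
scene 400 216 [0.5912 0.1966 0.2173]
```

View pics/crop1.png

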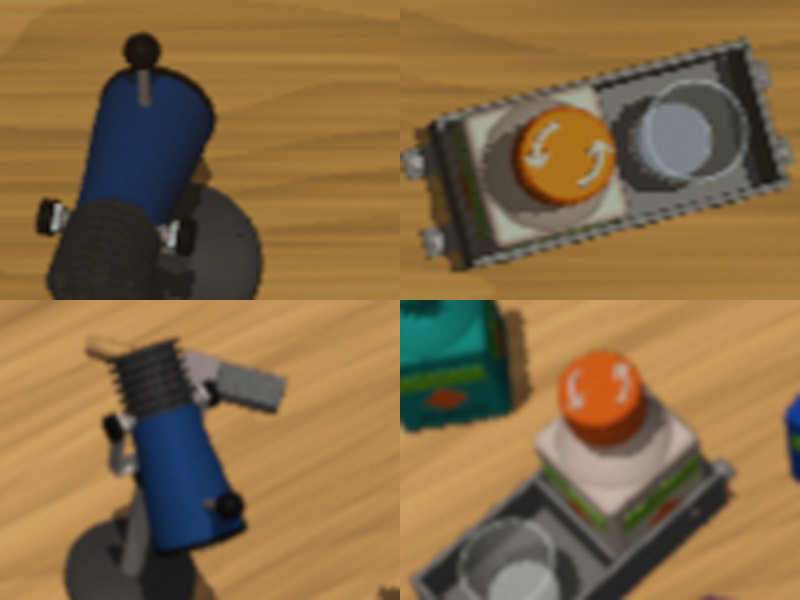

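```bash
cat >> h.py <<'E'
def cloud(name,fn):
    q=np.load('pics/'+fn+'.npz'); m=robot.camera_model(name)
    f=240/np.tan(np.radians(m['fovy'])/2); v,u=np.mgrid[:480,:640]; d=q['d'].astype(float)
    c=np.stack([(u-m['cx'])/f*d,(v-m['cy'])/f*d,d],-1)
    if name=='wrist':
        T=np.array(m['tool_from_camera']); return (c@T[:3,:3].T+T[:3,3])@np.array(q['rot']).T+q['pos'],q['im'],d
    return (c-np.array(m['t']))@np.array(m['R']),q['im'],d
E
python3 - <<'E'
from h import *
from scipy.optimize import least_squares as ls
for n in('top','scene'):
    P,im,d=cloud(n,n+'0'); I=im.astype(int)
    near=(np.hypot(P[...,0]-.485,P[...,1]-.17)<.1)&(d>0)
    dark=(I.max(-1)<90)
    M=near&(P[...,2]>.008)&(P[...,2]<.03)&dark
    p=P[M]; print(n,'foot n',len(p),p.min(0),p.max(0),np.median(p[:,2]))
    # outer edge: hull pts, fit circle r=.06 by robust
    h=cv2.convexHull(p[:,:2].astype(np.float32))[:,0]
    r=ls(lambda c:np.hypot(*(h-c).T)-.06,[.485,.17],loss='soft_l1',f_scale=.002); print(' foot c',r.x,np.round(r.fun,3))
    # cap
    hsv=cv2.cvtColor(im,cv2.COLOR_RGB2HSV)
    M=(np.hypot(P[...,0]-.48,P[...,1]+.19)<.05)&(hsv[...,0]<16)&(hsv[...,1]>150)&(P[...,2]>.165)&(I[...,0]>120)
    p=P[M];h=cv2.convexHull(p[:,:2].astype(np.float32));print(' cap',len(p),p.min(0),p.max(0),np.median(p,0),cv2.minEnclosingCircle(h))
    # ball
    M=(np.hypot(P[...,0]-.597,P[...,1]-.176)<.02)&(P[...,2]>.25)&(I.max(-1)<70)
    p=P[M]
    if len(p):
        r=ls(lambda c:np.linalg.norm(p-c,axis=1)-.011,[.597,.176,.262],loss='soft_l1',f_scale=.002);print(' ball',len(p),r.x,p.max(0),p.min(0),p.mean(0))
    # holder walls
    M=(abs(P[...,2]-.05)<.006)&(np.hypot(P[...,0]-.48,P[...,1]+.23)<.17)&(hsv[...,1]<60)
    p=P[M]; 
    if len(p): print(' holder',len(p),cv2.minAreaRect(p[:,:2].astype(np.float32)))
E
```

```text
top foot n 1080 [0.43588609 0.13358022 0.00812673] [0.55223948 0.23157512 0.02947527] 0.017662539323723758
 foot c [0.49438548 0.19425735] [-0.001 -0.002 -0.005 -0.013 -0.018 -0.003 -0.002 -0.002 -0.002 -0.002
 -0.001 -0.002 -0.001 -0.001 -0.001 -0.    -0.    -0.    -0.     0.
 -0.     0.    -0.     0.001  0.001  0.001  0.    -0.001 -0.001 -0.001
 -0.    -0.001 -0.001 -0.001 -0.001 -0.     0.   ]
 cap 55 [ 0.45442972 -0.21519771  0.17072884] [ 0.50383858 -0.16611582  0.18568414] [ 0.47591988 -0.18996294  0.17736434] ((0.479373574256897, -0.19058634340763092), 0.02546280436217785)
 ball 92 [0.59918305 0.17775647 0.26297888] [0.60772119 0.18798136 0.27674268] [0.585245   0.16745397 0.25067867] [0.59708506 0.17671291 0.26969358]
 holder 437 ((0.4855787456035614, -0.2080804705619812), (0.09965787082910538, 0.2646898031234741), 11.366140365600586)
scene foot n 862 [0.4372731  0.13045338 0.00802492] [0.55881633 0.24762255 0.02951546] 0.019497684398675552
 foot c [0.49728738 0.19115091] [ 0.012 -0.001 -0.003 -0.    -0.     0.    -0.002 -0.002 -0.002  0.001
  0.001  0.001 -0.    -0.    -0.002 -0.003 -0.004]
 cap 284 [ 0.45333484 -0.21959461  0.16977745] [ 0.50539743 -0.16743329  0.18710435] [ 0.48204288 -0.19408712  0.18050744] ((0.4795830547809601, -0.1933329999446869), 0.02655659057199955)
 ball 60 [0.597909   0.17642646 0.26522536] [0.60919972 0.18098563 0.27680308] [0.5891224  0.16502698 0.25730099] [0.60109992 0.17265691 0.27048116]
 holder 484 ((0.5132908821105957, -0.23854437470436096), (0.2331351935863495, 0.18762052059173584), 46.86176681518555)
```

The crop confirms the orange-capped white bottle in the holder. The measurements agree with the given sizes:

| Item | Measured |
|---|---|
| Cap | (0.480, -0.192), top at z = 0.18 |
| Lamp axis | (0.495, 0.192) |
| Ball | (0.598, 0.177, 0.264) |
| Lamp swivel and tilt now | -0.145 and about 0.65 |
| Lamp swivel and tilt needed | -1.61 and 0.22 |

I'll move above the ball first.

Emit:
{"fn": "arm_command", "kwargs": {
  "rows": [
    [[0,0,-0.06,0,0,-4.6,0.085],[0,0,-0.06,0,0,-4.6,0.085],[-0.0425,-0.0323,0,0,0,0,0.085],[-0.0425,-0.0323,0,0,0,0,0.085],[-0.0425,-0.0323,0,0,0,0,0.085]]
  ]
}}

```text
t: 0.72
tool_pos: [0.3008, 0.4805, 0.362]
tool_rot: [[-0.99, 0.143, -0.0], [0.143, 0.99, -0.001], [-0.0, -0.001, -1.0]]
force: [0.1, 0.5, 0.0]
grip_width: 0.0849
grip_force: 0.0
```

Emit:
{"fn": "arm_command", "kwargs": {
  "rows": [
    [[-0.0425,-0.0323,0,0,0,0,0.085],[-0.0425,-0.0323,0,0,0,0,0.085],[-0.0425,-0.0323,0,0,0,0,0.085],[-0.0425,-0.0323,0,0,0,0,0.085],[-0.0425,-0.0323,0,0,0,0,0.085]]
  ]
}}

```text
t: 1.35
tool_pos: [0.4877, 0.2901, 0.362]
tool_rot: [[-0.99, 0.144, -0.001], [0.144, 0.99, -0.0], [0.001, -0.0, -1.0]]
force: [0.3, 0.2, 0.6]
grip_width: 0.0848
grip_force: 0.0
```

Emit:
{"fn": "arm_command", "kwargs": {
  "rows": [
    [[-0.02,-0.016,0,0,0,0,0.085],[-0.02,-0.016,0,0,0,0,0.06],[0,0,0,0,0,0,0.05]]
  ]
}}

```text
t: 1.72
tool_pos: [0.523, 0.2518, 0.3617]
tool_rot: [[-0.989, 0.148, -0.0], [0.148, 0.989, -0.002], [0.0, -0.002, -1.0]]
force: [0.1, 0.0, 0.4]
grip_width: 0.0517
grip_force: 0.0
```

Run:
```python
from h import *
from scipy.optimize import least_squares as ls
im,d=snap('wrist','w1'); s=robot.observe(); print(s['tool_pos'],np.round(s['tool_rot'],3),s['joint_positions'])
P,im,d=cloud('wrist','w1'); I=im.astype(int)
M=(np.hypot(P[...,0]-.598,P[...,1]-.177)<.025)&(P[...,2]>.252)&(P[...,2]<.29)&(d>0)&(I.max(-1)<80)
p=P[M]; print(len(p))
if len(p)>10:
    r=ls(lambda c:np.linalg.norm(p-c,axis=1)-.011,[.597,.176,.262],loss='soft_l1',f_scale=.002);print(r.x,p.min(0),p.max(0))
```

```text
[0.52171357 0.25378959 0.36181459] [[-0.989  0.145 -0.001]
 [ 0.145  0.989 -0.   ]
 [ 0.001 -0.    -1.   ]] [-0.39482753  0.50908614 -0.23087605  1.53124792  0.12392188  1.11673284
  0.77306644]
0
```

View pics/w1.png

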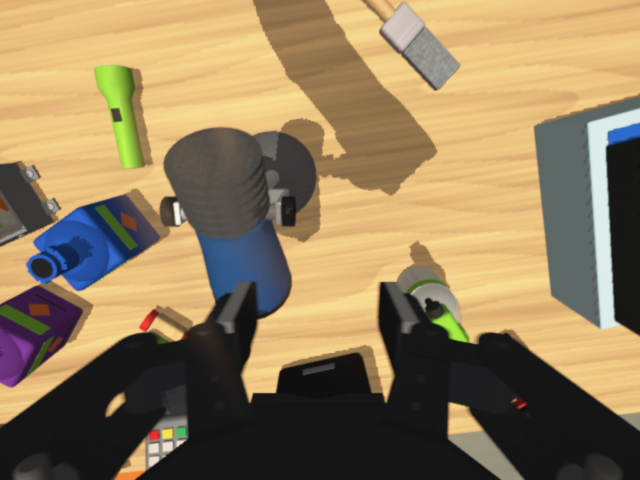

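The wrist view shows the lamp's tilt knobs at (172,211) and (287,210), with the ball hidden behind the left finger. I'm about 0.1 m short of the ball, so I'll take the rest of the way and re-measure.

Emit:
{"fn": "arm_command", "kwargs": {
  "rows": [
    [[-0.0432,-0.0323,0,0,0,0,0.05],[-0.0432,-0.0323,0,0,0,0,0.05],[0,0,0,0,0,0,0.05],[0,0,0,0,0,0,0.05]]
  ]
}}

```text
t: 2.28
tool_pos: [0.5968, 0.1801, 0.3621]
tool_rot: [[-0.99, 0.141, -0.002], [0.141, 0.99, 0.002], [0.002, 0.002, -1.0]]
force: [-0.5, 0.0, -0.8]
grip_width: 0.05
grip_force: 0.0
```

Run:
```python
from h import *
from scipy.optimize import least_squares as ls
for u,v in((172,211),(287,210)):print(pt('wrist','w1',u,v))
for z in(.25,):
  pass
snap('wrist','w2'); s=robot.observe(); print(s['tool_pos'],np.round(s['tool_rot'],3))
P,im,d=cloud('wrist','w2'); I=im.astype(int)
M=(np.hypot(P[...,0]-.598,P[...,1]-.177)<.025)&(P[...,2]>.252)&(P[...,2]<.29)&(d>0)&(I.max(-1)<80)
p=P[M]; print(len(p))
if len(p)>10:
    r=ls(lambda c:np.linalg.norm(p-c,axis=1)-.011,[.597,.176,.262],loss='soft_l1',f_scale=.002);print(r.x,p.min(0),p.max(0))
```

```text
[0.48739851 0.15680069 0.25959694]
[0.49841962 0.23422269 0.25867778]
[0.59654247 0.18052761 0.36223098] [[-0.99   0.14  -0.001]
 [ 0.14   0.99   0.002]
 [ 0.002  0.002 -1.   ]]
702
[0.59970215 0.17683788 0.26231179] [0.58867483 0.16732162 0.25501174] [0.60736114 0.18725392 0.27432751]
```

View pics/w2.png

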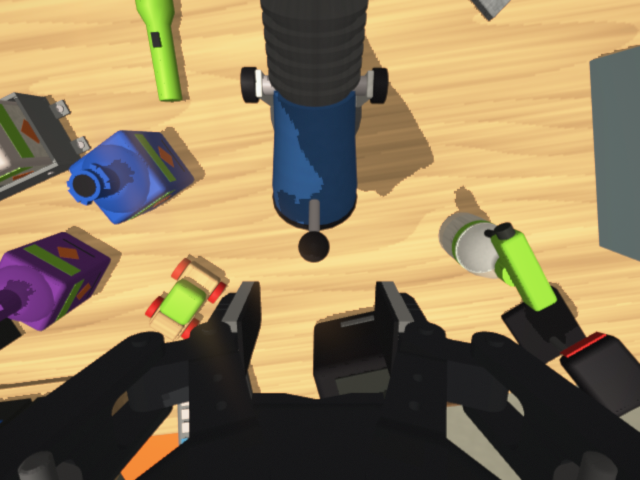

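The ball is clear at (314,246), which gives (0.599, 0.177, 0.2625). The tool axis is aligned, so I'll go down and pinch.

Emit:
{"fn": "arm_command", "kwargs": {
  "rows": [
    [[-0.0035,-0.003,0.04,0,0,0,0.05],[0,0,0.04,0,0,0,0.05],[0,0,0.02,0,0,0,0.05],[0,0,0.01,0,0,0,0.05],[0,0,0,0,0,0,0.05]]
  ]
}}

```text
t: 2.95
tool_pos: [0.6005, 0.1757, 0.2523]
tool_rot: [[-0.99, 0.142, -0.001], [0.142, 0.99, 0.0], [0.001, 0.0, -1.0]]
force: [0.3, 0.8, 0.6]
grip_width: 0.05
grip_force: 0.0
```

Emit:
{"fn": "arm_command", "kwargs": {
  "rows": [
    [[0,0,0,0,0,0,0.03],[0,0,0,0,0,0,0.01],[0,0,0,0,0,0,0.01],[0,0,0,0,0,0,0.01],[0,0,0,0,0,0,0.01]]
  ]
}}

```text
t: 3.58
tool_pos: [0.6019, 0.175, 0.2528]
tool_rot: [[-0.99, 0.144, 0.002], [0.144, 0.99, 0.001], [-0.002, 0.002, -1.0]]
force: [2.5, 1.6, 1.7]
grip_width: 0.0187
grip_force: 58.4
```

Pinched. Next I'll swing the ball along its arc in 14 steps of 6°.

Emit:
{"fn": "arm_command", "kwargs": {
  "rows": [
    [[0.0012,-0.0108,-0.0033,0,0,6,0.01],[0.0012,-0.0108,-0.0033,0,0,6,0.01],[0.0012,-0.0108,-0.0033,0,0,6,0.01],[0.0012,-0.0108,-0.0033,0,0,6,0.01],[0.0012,-0.0108,-0.0033,0,0,6,0.01]]
  ]
}}

```text
t: 4.2
tool_pos: [0.5764, 0.1258, 0.2678]
tool_rot: [[-0.783, 0.622, -0.002], [0.622, 0.783, -0.001], [0.001, -0.001, -1.0]]
force: [0.7, 2.3, -5.2]
grip_width: 0.019
grip_force: 58.6
```

Emit:
{"fn": "arm_command", "kwargs": {
  "rows": [
    [[0.0017,-0.0104,-0.0032,0,0,6,0.01],[0.0017,-0.0104,-0.0032,0,0,6,0.01],[0.0017,-0.0104,-0.0032,0,0,6,0.01],[0.0017,-0.0104,-0.0032,0,0,6,0.01],[0.0017,-0.0104,-0.0032,0,0,6,0.01]]
  ]
}}

```text
t: 4.82
tool_pos: [0.5305, 0.0997, 0.2835]
tool_rot: [[-0.368, 0.93, -0.004], [0.93, 0.368, -0.001], [0.001, -0.004, -1.0]]
force: [1.5, 3.7, -6.1]
grip_width: 0.0186
grip_force: 58.7
```

Emit:
{"fn": "arm_command", "kwargs": {
  "rows": [
    [[0.0021,-0.0097,-0.003,0,0,6,0.01],[0.0021,-0.0097,-0.003,0,0,6,0.01],[0.0021,-0.0097,-0.003,0,0,6,0.01],[0.0021,-0.0097,-0.003,0,0,6,0.01],[0,0,0,0,0,0,0.01]]
  ]
}}

```text
t: 5.45
tool_pos: [0.4908, 0.0999, 0.2958]
tool_rot: [[0.038, 0.999, -0.004], [0.999, -0.038, -0.001], [-0.001, -0.004, -1.0]]
force: [-0.8, 2.5, -5.7]
grip_width: 0.0186
grip_force: 58.9
```

Run:
```python
from h import *
snap('top','top1');snap('scene','scene1');s=robot.observe(); print(s['tool_pos'],np.round(s['tool_rot'],3),s['force'],s['joint_positions'])
```

```text
[0.49126156 0.09985546 0.29583241] [[ 0.037  0.999 -0.004]
 [ 0.999 -0.037 -0.   ]
 [-0.    -0.004 -1.   ]] [-1.19541238  2.4534345  -6.05276853] [-0.43354279  0.46387475  0.21656036  1.87068456 -0.13211034  0.82470633
 -0.18567752]
```

On target: the TCP is at (0.491, 0.100) and the implied ball height is 0.306. I'll release, rise and check.

Emit:
{"fn": "arm_command", "kwargs": {
  "rows": [
    [[0,0,0,0,0,0,0.05],[0,0,0,0,0,0,0.05],[0,0,0,0,0,0,0.05],[0,0,-0.04,0,0,0,0.05],[0,0,-0.04,0,0,0,0.05]]
  ]
}}

```text
t: 6.18
tool_pos: [0.4927, 0.0992, 0.3778]
tool_rot: [[0.04, 0.999, -0.0], [0.999, -0.04, -0.0], [-0.0, -0.0, -1.0]]
force: [0.4, 0.8, -0.2]
grip_width: 0.0501
grip_force: 0.0
```

Emit:
{"fn": "arm_command", "kwargs": {
  "rows": [
    [[0,0,-0.04,0,0,0,0.05],[0,0,-0.02,0,0,0,0.05],[0,0,0,0,0,0,0.05]]
  ]
}}

```text
t: 6.55
tool_pos: [0.4936, 0.0994, 0.4383]
tool_rot: [[0.04, 0.999, 0.004], [0.999, -0.04, 0.001], [0.001, 0.004, -1.0]]
force: [0.2, -0.3, -0.4]
grip_width: 0.0499
grip_force: 0.0
```

Run:
```python
from h import *
from scipy.optimize import least_squares as ls
for n,fn in(('wrist','w3'),('top','top2'),('scene','scene2')):
    snap(n,fn); P,im,d=cloud(n,fn); I=im.astype(int)
    M=(np.linalg.norm(P-[.491,.102,.306],axis=-1)<.03)&(d>0)&(I.max(-1)<80)&(P[...,2]>.295)
    p=P[M]; print(n,len(p))
    if len(p)>10:
        r=ls(lambda c:np.linalg.norm(p-c,axis=1)-.011,[.491,.102,.304],loss='soft_l1',f_scale=.002);print(r.x,p.min(0),p.max(0))
s=robot.observe(); print(s['tool_pos'],s['force'],s['t'])
```

```text
wrist 566
[0.49120924 0.10044063 0.30221761] [0.480305   0.09217328 0.29952076] [0.50153429 0.11149635 0.31412641]
top 3
scene 54
[0.48880245 0.09970857 0.304714  ] [0.48558308 0.08820997 0.30185488] [0.50038701 0.10818708 0.31664929]
[0.49209599 0.09937345 0.43564177] [ 0.63912546  0.80161146 -0.87505014] 6.7
```

View pics/w3.png

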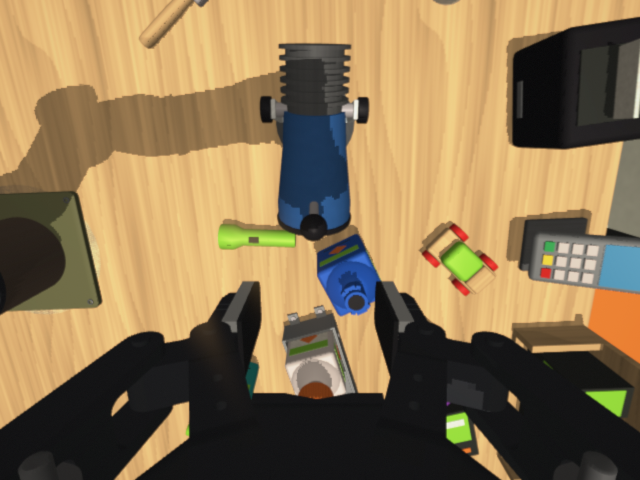

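The wrist view shows the lamp pointing straight at the bottle, with the ball at (314,228). The ball height suggests the tilt is about 0.04 rad too low, so I'll check the beam axis by fitting the blue head cone to the depth data.

Run:
```python
from h import *
from scipy.optimize import least_squares as ls
Q=[]
for n,fn in(('wrist','w3'),('top','top2'),('scene','scene2')):
    P,im,d=cloud(n,fn); hsv=cv2.cvtColor(im,cv2.COLOR_RGB2HSV)
    M=(d>0)&(abs(hsv[...,0].astype(int)-110)<14)&(hsv[...,1]>120)&(P[...,2]>.19)&(np.hypot(P[...,0]-.492,P[...,1]-.14)<.1)
    M=cv2.erode(M.astype(np.uint8),np.ones((3,3)))>0
    print(n,M.sum())
    if M.sum(): Q.append((n,P[M]))
def ax(x):
    y,t=x[:2]; return np.array([np.cos(y)*np.cos(t),np.sin(y)*np.cos(t),-np.sin(t)])
seat=np.array([.4795,-.192,.163])
def fit(p,sub):
    def f(x):
        a=ax(x); q=p-[x[2],x[3],.25]; s=q@a; r=np.linalg.norm(q-s[:,None]*a,axis=1); return np.r_[r-x[4]-x[5]*s,(x[2]-.4945)/.003*.05,(x[3]-.1925)/.003*.05]
    r=ls(f,[-1.6,.25,.494,.192,.03,.05],loss='soft_l1',f_scale=.002); x=r.x;a=ax(x);L=np.array([x[2],x[3],.25])
    y=np.cross([0,0,1],a);y/=np.linalg.norm(y);z=np.cross(a,y); print(sub,np.round(x,3),'seat in beam',np.round([(seat-L)@v for v in(a,y,z)],4),'rms',np.sqrt(np.mean(r.fun**2)))
fit(np.vstack([p for _,p in Q]),'all')
for n,p in Q: fit(p,n)
P,im,d=cloud('scene','scene2');hsv=cv2.cvtColor(im,cv2.COLOR_RGB2HSV)
M=(np.hypot(P[...,0]-.48,P[...,1]+.19)<.05)&(hsv[...,0]<16)&(hsv[...,1]>150)&(P[...,2]>.165)&(im[...,0]>120)
p=P[M];print('cap',cv2.minEnclosingCircle(cv2.convexHull(p[:,:2].astype(np.float32))),np.median(p,0))
a=np.load('pics/scene2.npz')['im'];b=np.load('pics/top2.npz')['im'];c=np.hstack([cv2.resize(a[130:330,160:440],(560,400)),cv2.resize(b[200:280,360:408],(240,400))])
cv2.imwrite('pics/c2.png',c[:,:,::-1])
```

```text
wrist 6251
top 49
scene 671
all [-1.617  0.26   0.495  0.193  0.025  0.111] seat in beam [0.3943 0.0019 0.0148] rms 0.0011253249792666012
wrist [-1.617  0.271  0.495  0.193  0.025  0.12 ] seat in beam [0.3941 0.0017 0.0193] rms 0.0008964722410165434
top [-1.596  0.224  0.494  0.193  0.029  0.028] seat in beam [ 0.3945 -0.0052  0.0006] rms 0.001306151507979104
scene [-1.613  0.217  0.494  0.192  0.026  0.079] seat in beam [ 0.3945  0.0013 -0.002 ] rms 0.0018669752866887484
cap ((0.4796997010707855, -0.19330964982509613), 0.026979483664035797) [ 0.48275406 -0.19414636  0.18065488]
```

View pics/c2.png

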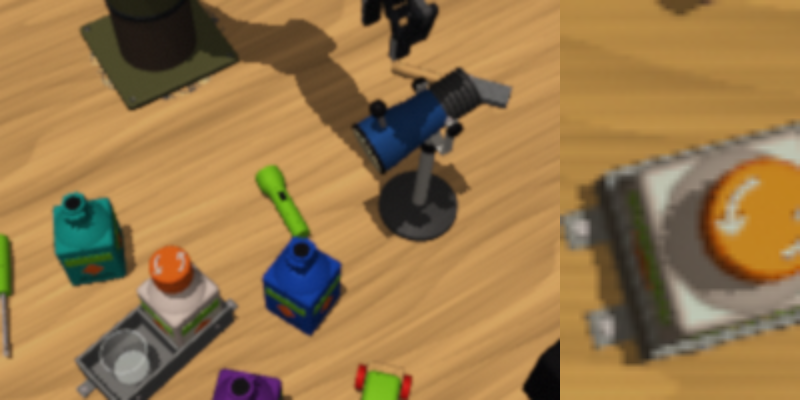

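The crop shows the lamp aimed along the line to the orange cap. The fits put the beam 0 to 19 mm off in height and under 6 mm off sideways, which is inside the 35 mm allowed. Next I'll move over the cap and pre-rotate the gripper to y = -60° so it has room to turn anticlockwise.

Emit:
{"fn": "arm_command", "kwargs": {
  "rows": [
    [[-0.0487,0,0,0,0,0,0.085],[-0.0487,0,0,0,0,0,0.085],[-0.0487,0,0,0,0,0,0.085],[-0.0487,0,0.02,0,0,0,0.085],[-0.0487,0,0.02,0,0,0,0.085]]
  ]
}}

```text
t: 7.32
tool_pos: [0.4824, -0.145, 0.3952]
tool_rot: [[0.039, 0.999, -0.001], [0.999, -0.039, 0.0], [0.0, -0.001, -1.0]]
force: [0.8, 0.5, -0.0]
grip_width: 0.0845
grip_force: 0.0
```

Emit:
{"fn": "arm_command", "kwargs": {
  "rows": [
    [[-0.0487,-0.0007,0.02,0,0,9.6,0.085],[0,0,0.02,0,0,9.6,0.085],[0,0,0.02,0,0,9.6,0.085],[0,0,0.02,0,0,9.6,0.085],[0,0,0.02,0,0,9.6,0.085]]
  ]
}}

```text
t: 7.95
tool_pos: [0.4796, -0.1921, 0.2949]
tool_rot: [[0.773, 0.635, -0.002], [0.635, -0.773, 0.0], [-0.002, -0.002, -1.0]]
force: [0.1, 0.1, 0.1]
grip_width: 0.0854
grip_force: 0.0
```

Emit:
{"fn": "arm_command", "kwargs": {
  "rows": [
    [[0,0,0,0,0,9.6,0.085],[0,0,0,0,0,0,0.085],[0,0,0,0,0,0,0.085]]
  ]
}}

```text
t: 8.32
tool_pos: [0.4803, -0.1923, 0.2964]
tool_rot: [[0.863, 0.505, -0.001], [0.505, -0.863, 0.0], [-0.0, -0.0, -1.0]]
force: [-0.1, -0.0, 1.1]
grip_width: 0.0849
grip_force: 0.0
```

Run:
```python
from h import *
snap('wrist','w4'); s=robot.observe(); print(s['t'],s['tool_pos'],np.round(s['tool_rot'],3),s['joint_positions'])
P,im,d=cloud('wrist','w4');hsv=cv2.cvtColor(im,cv2.COLOR_RGB2HSV)
M=(np.hypot(P[...,0]-.48,P[...,1]+.19)<.06)&(hsv[...,0]<18)&(hsv[...,1]>130)&(P[...,2]>.172)&(d>0)
p=P[M];print(len(p))
if len(p)>10: print('cap',cv2.minEnclosingCircle(cv2.convexHull(p[:,:2].astype(np.float32))),np.median(p,0),p.min(0),p.max(0))
```

```text
8.375 [ 0.48038814 -0.19234358  0.29665108] [[ 0.864  0.504 -0.   ]
 [ 0.504 -0.864  0.   ]
 [-0.    -0.    -1.   ]] [-0.06028322  0.53179901  0.56949801  1.83890637 -0.36389652  0.8763631
 -0.35940408]
3172
cap ((0.4831414520740509, -0.2004116177558899), 0.034570273011922836) [ 0.48247531 -0.19160862  0.178631  ] [ 0.45426278 -0.2327344   0.17204766] [ 0.50668787 -0.16617169  0.2985903 ]
```

View pics/w4.png

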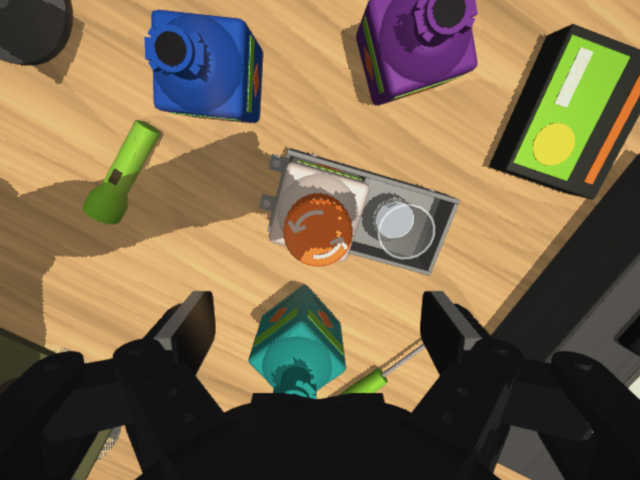

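The orange cap is at (319,228), which puts its centre at (0.4805, -0.192), and the tool is already over it. I'll go down around it and grip.

Emit:
{"fn": "arm_command", "kwargs": {
  "rows": [
    [[0,0,0.04,0,0,0,0.085],[0,0,0.04,0,0,0,0.085],[0,0,0.03,0,0,0,0.085],[0,0,0.02,0,0,0,0.085],[0,0,0.0135,0,0,0,0.085]]
  ]
}}

```text
t: 9.0
tool_pos: [0.4804, -0.1923, 0.1525]
tool_rot: [[0.864, 0.503, -0.0], [0.503, -0.864, 0.001], [0.0, -0.001, -1.0]]
force: [-0.5, -0.1, -0.1]
grip_width: 0.0852
grip_force: 0.0
```

Emit:
{"fn": "arm_command", "kwargs": {
  "rows": [
    [[0,0,0,0,0,0,0.06],[0,0,0,0,0,0,0.055],[0,0,0,0,0,0,0.04],[0,0,0,0,0,0,0.04],[0,0,0,0,0,0,0.04]]
  ]
}}

```text
t: 9.62
tool_pos: [0.481, -0.1925, 0.1538]
tool_rot: [[0.865, 0.502, 0.001], [0.502, -0.865, -0.0], [0.001, 0.001, -1.0]]
force: [-0.4, -0.3, 3.3]
grip_width: 0.0513
grip_force: 61.7
```

Gripped at 51 mm. Now I'll press down.

Emit:
{"fn": "arm_command", "kwargs": {
  "rows": [
    [[0,0,0.002,0,0,0,0.04],[0,0,0.002,0,0,0,0.04],[0,0,0.002,0,0,0,0.04],[0,0,0.001,0,0,0,0.04],[0,0,0,0,0,0,0.04]]
  ]
}}

```text
t: 10.25
tool_pos: [0.4809, -0.1925, 0.1469]
tool_rot: [[0.865, 0.502, 0.001], [0.502, -0.865, -0.0], [0.001, 0.001, -1.0]]
force: [-1.6, 1.6, 11.3]
grip_width: 0.0514
grip_force: 62.2
```

The force is 11 N after 7 mm of travel, which matches the spring. I'll turn 45° and check.

Emit:
{"fn": "arm_command", "kwargs": {
  "rows": [
    [[0,0,0,0,0,-9,0.04],[0,0,0,0,0,-9,0.04],[0,0,0,0,0,-9,0.04],[0,0,0,0,0,-9,0.04],[0,0,0,0,0,-9,0.04]]
  ]
}}

```text
t: 10.88
tool_pos: [0.4813, -0.1927, 0.1471]
tool_rot: [[0.252, 0.968, 0.002], [0.968, -0.252, -0.001], [0.0, 0.002, -1.0]]
force: [-0.9, 0.3, 10.9]
grip_width: 0.0514
grip_force: 62.3
```

Emit:
{"fn": "arm_command", "kwargs": {
  "rows": [
    [[0,0,0,0,0,-9,0.04],[0,0,0,0,0,-9,0.04],[0,0,0,0,0,-9,0.04],[0,0,0,0,0,-9,0.04],[0,0,0,0,0,-9,0.04]]
  ]
}}

```text
t: 11.5
tool_pos: [0.4812, -0.1925, 0.1471]
tool_rot: [[-0.506, 0.862, 0.002], [0.862, 0.506, -0.0], [-0.001, 0.002, -1.0]]
force: [-1.1, 0.4, 10.3]
grip_width: 0.0509
grip_force: 62.3
```

Emit:
{"fn": "arm_command", "kwargs": {
  "rows": [
    [[0,0,0,0,0,-1,0.04],[0,0,0,0,0,0,0.04],[0,0,-0.002,0,0,0,0.04],[0,0,-0.003,0,0,0,0.04],[0,0,-0.003,0,0,0,0.04]]
  ]
}}

```text
t: 12.12
tool_pos: [0.4812, -0.1925, 0.1545]
tool_rot: [[-0.517, 0.856, 0.002], [0.856, 0.517, -0.0], [-0.001, 0.001, -1.0]]
force: [1.6, -0.9, 2.4]
grip_width: 0.0514
grip_force: 61.8
```

Emit:
{"fn": "arm_command", "kwargs": {
  "rows": [
    [[0,0,-0.002,0,0,0,0.04],[0,0,-0.002,0,0,0,0.04],[0,0,-0.001,0,0,0,0.04],[0,0,0,0,0,0,0.04]]
  ]
}}

```text
t: 12.62
tool_pos: [0.4802, -0.1923, 0.1591]
tool_rot: [[-0.517, 0.856, -0.001], [0.856, 0.517, 0.0], [0.001, -0.0, -1.0]]
force: [0.2, 0.2, -0.8]
grip_width: 0.0507
grip_force: 62.4
```

The force is near zero, so the cap is free. I'll lift it to 70 mm above its seat.

Emit:
{"fn": "arm_command", "kwargs": {
  "rows": [
    [[0,0,-0.01,0,0,0,0.04],[0,0,-0.015,0,0,0,0.04],[0,0,-0.02,0,0,0,0.04],[0,0,-0.013,0,0,0,0.04],[0,0,-0.007,0,0,0,0.04]]
  ]
}}

```text
t: 13.25
tool_pos: [0.4807, -0.1925, 0.2255]
tool_rot: [[-0.517, 0.856, 0.001], [0.856, 0.517, -0.0], [-0.001, 0.001, -1.0]]
force: [1.0, -1.0, -0.2]
grip_width: 0.0514
grip_force: 62.5
```

Emit:
{"fn": "arm_command", "kwargs": {
  "rows": [
    [[0,0,0,0,0,0,0.04],[0,0,0,0,0,0,0.04],[0,0,0,0,0,0,0.04]]
  ]
}}

```text
t: 13.62
tool_pos: [0.4801, -0.1922, 0.2237]
tool_rot: [[-0.517, 0.856, -0.001], [0.856, 0.517, 0.0], [0.001, -0.001, -1.0]]
force: [-0.1, -0.0, -0.6]
grip_width: 0.0509
grip_force: 62.5
```

Run:
```python
from h import *
im,d=snap('scene','scene3'); s=robot.observe(); print(s['t'],s['tool_pos'],s['force'],s['grip_force'])
cv2.imwrite('pics/c3.png',cv2.resize(im[130:370,130:450],(800,600))[:,:,::-1])
```

```text
13.675 [ 0.48020384 -0.19225881  0.22375861] [-0.09762629  0.21626129 -0.4754056 ] 62.485087271779776
```

View pics/c3.png

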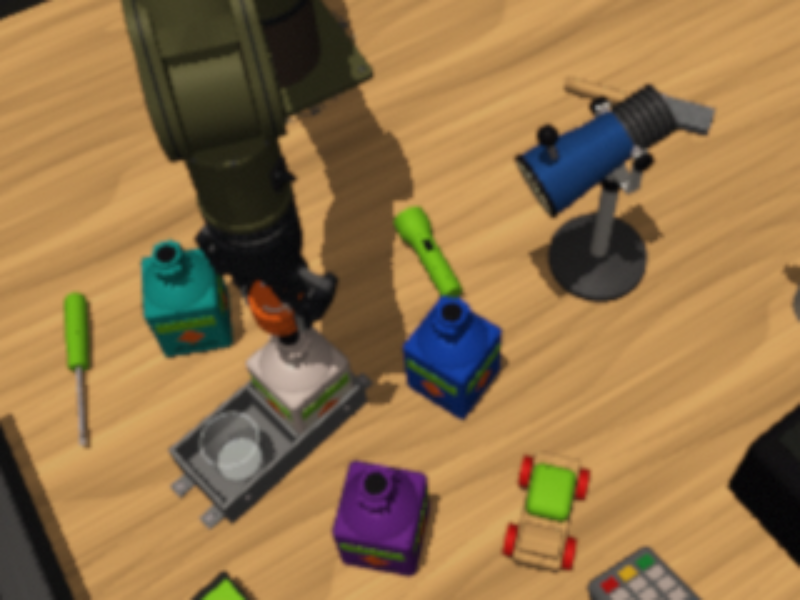

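The crop shows the cap held at (272,308) above the open neck at (292,340). The bottle stands in its holder, the lamp is still aimed at it, and nothing else has moved.

```bash
python3 -c "
from plant import robot
print(robot.hand_in())"
```

```text
the job is handed in; nothing more can be done
None
```

The job is handed in, with no verdict returned: the lamp is aimed at the cap seat (0–19 mm off in height by my fits, 35 mm allowed) and released, and the cap was pressed, turned about 91° anticlockwise and lifted off, and is held level about 70 mm above its seat.

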